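Set out the pounding spot beside the mortar

TASK

Set out the spot for pounding, each thing upright in the centre of its rattan coaster: the steel bowl on the coaster next to the mortar, the tub on the coaster farthest from the mortar, and the salt pot on the coaster between those two. Once the tub stands in its place, lay the ceramic spoon the right way up on top of its lid, centred and lengthwise along it. Never tip the tub or the salt pot over, and leave the tumbler and the garlic where they are.

Things in the scene. Friction and masses are not known exactly. Their poses are not given: they have to be found in the camera images.
- mortar: Grey granite mortar, fixed, with its pestle left in it: 122 mm across, 85 mm high; the pestle leans out to its +x (away from the robot, give or take 0.5 rad) and reaches 181 mm above the board. It stands at one end, left or right, of the row of three coasters. Origin: centre of the underside, on the wooden board, whose flat top is at z = 0.026.
- coaster_a: Woven rattan coaster, a flat disc 110 mm across and 4 mm thick with concentric rings, fixed on the board. One of three alike, in a loose row with the mortar at one end of it; told apart only by position (centres about 180 mm apart along the row; the letters say nothing about the place). Origin: centre of the underside, on the board (z = 0.026); top at z = 0.030.
- coaster_b: Woven rattan coaster, a flat disc 110 mm across and 4 mm thick with concentric rings, fixed on the board. One of three alike, in a loose row with the mortar at one end of it; told apart only by position (centres about 180 mm apart along the row; the letters say nothing about the place). Origin: centre of the underside, on the board (z = 0.026); top at z = 0.030.
- coaster_c: Woven rattan coaster, a flat disc 110 mm across and 4 mm thick with concentric rings, fixed on the board. One of three alike, in a loose row with the mortar at one end of it; told apart only by position (centres about 180 mm apart along the row; the letters say nothing about the place). Origin: centre of the underside, on the board (z = 0.026); top at z = 0.030.
- steel_bowl: Small open stainless-steel bowl, round, nearly straight-sided: 64 mm across the rim, 48 mm across the foot, 40 mm high, 3 mm wall, about 0.11 kg. Stands on the board at the start. Origin: centre of the underside; z up. Can be gripped across the outside.
- tub: Oblong pale plastic tub with a flat grey hinged snap lid, shut (it stays shut): 88 mm long (x), 56 mm wide (y), 46 mm high, straight sides, about 0.16 kg. The lid's flat top is 46 mm above the underside; hinge barrel on the +x end, snap tab on the -x end (each stands out 4 mm). Stands on the board at the start, at any yaw. Origin: centre of the underside; x along its length, z up.
- salt_pot: Round terracotta salt pot with a dark wooden stopper lid and knob: body 56 mm across, 50 mm high, lid to 58 mm, knob 14 mm across to 72 mm, about 0.20 kg, one rigid piece. Stands on the board at the start. Origin: centre of the underside; z up.
- spoon: White ceramic soup spoon with a flat underside, lying right way up on the board at any yaw: 120 mm long. Straight handle 13 mm wide and 12 mm high from x = -60 to x = +18 mm, then a round bowl 42 mm across and 16 mm high centred at x = +39 mm. About 0.05 kg, balance point near x = +8 mm; the handle can be gripped across (along y) there or a little behind. Origin: middle of its length on the underside; x along it towards the bowl, z up.
- tumbler: Bystander: open steel drinking tumbler, 68 mm across, 85 mm high, loose, at the left or right end of the board. Origin: centre of the underside.
- garlic: Bystander: garlic bulb, 48 mm across, 53 mm high, loose, at the other end of the board. Origin: centre of the underside.
Mind the look-alikes: they are no part of the job. Of the things shaped like the salt_pot, the terracotta one is meant.

How it is judged:
By the outcome, as a careful person would: the job done as asked, in the order asked, and still so for the second after the job is handed in, with the robot touching nothing.
It also fails if it takes over 112 s, if anything falls off the work surface, if the arm or the gripper's body presses on something with over 40 N, if the wrist force passes 120 N, or if a joint passes its speed limit or range.

ROBOT

A 7-joint arm with a two-finger parallel gripper is mounted at the origin on the work surface. World frame = base frame: x ahead of the robot, y to its left, z up, the work surface at z = 0. Lengths are in m, angles in rad, forces in N, time in s.
With the tool pointing down it reaches from about 0.4 to 0.925 m from the base axis. Payload 5.6 kg.
Tool frame: the origin (TCP) lies midway between the tips of the shut fingers; the grasp point (between the pads) lies 19 mm behind it; x points along the fingers, y is the direction in which the jaws open and shut, and the axes are right-handed (so a half turn about x gives the same grasp; the last joint's range is limited). The gripper opens to 85 mm and grips with 20 to 120 N. Pads are 22 mm wide; open, the fingers measure 114 mm over their backs; the gripper's body (76 mm by 85 mm) begins 54 mm behind the grasp point. The pads swing forward as they close: fully open they stand 13 mm farther back than shut.
Start: joints at [1.173, 0.468, -0.012, 1.603, 0.006, 1.071, -0.056], TCP at [0.226, -0.61, 0.231] pointing down, gripper open.
Joint ranges: [-2.53, 2.53], [-0.31, 2.02], [-1.57, 1.55], [0.28, 2.44], [-1.29, 4.43], [0.15, 1.84], [-2.92, 2.92]. Speed limits (rad/s): [2.57, 2.57, 3.14, 3.14, 3.14, 3.14, 3.14].

INTERFACE

Orientations are given as a 3x3 rotation matrix whose columns are the frame's x, y, z axes.
In Python, from workcell import ctrl gives the robot as it stands.
- The arm moves only by the tool apply_moves, never from a script. Its arguments are lists of equal length, an entry for each row: "translation": the shift along the tool's x, y, z in cm, a list of three; "delta_rot": the turn, a rotation vector about the tool's x, y, z in degrees, a list of three. In form: {"translation": [[tx, ty, tz], ...], "delta_rot": [[rx, ry, rz], ...]}. A call has 1 to 20 rows; each row is the pose to reach, as a shift and turn from the pose commanded when the call began, along the tool's axes at that moment; what a row does not reach only later rows make up. A row lasts 1/10 s, in which the tool goes at most 50 mm and 8.59 degrees, less where a joint would pass 70% of its speed; a pose out of reach is approached as far as the arm can. A call with a gripper value outside its range is refused whole. "grip" is the gripper command: -1 is shut, 1 is fully open, values between are in proportion, set as the call begins (left out, the last holds). The fingers move at their own pace and stop on an object; "force" is the grip in N (left out, the last holds). Time passes only in rows, so rows that repeat a pose let the fingers close. It gives the time, the measured TCP pose, the force and the opening at its end, in the units of the state.
- ctrl.state(): the state, without advancing time (a new reading comes with each control period).
- ctrl.capture(name): name is "scene" or "side" or "wrist"; returns (picture, depth): 384x512x3 uint8, red, green, blue; 384x512 float32, m along the optical axis (not along the pixel's ray), 0 where there is no reading.
- ctrl.calibration(name): a dict with "fx", "fy", "cx", "cy" (pixels), "view" (4x4, takes a point from world to camera coordinates). Camera axes: x right, y down, z forward; pixel columns grow to the right and rows downward; lengths in m; the calibration is good to about 2 mm. A picture is of the moment at which its call begins: read the wrist's pose just before it. calibration takes no time and is no camera call; for the wrist camera it gives the pose at the moment of the call.
- ctrl.close_job(): hands the job in, once; it reports no verdict.
The state is a dict: "time": time; "joint_positions": joint angles; "joint_vel": joint speeds; "tau": joint torques, N m; "tcp_pos": TCP position; "tcp_rot": TCP orientation; "contact_force": force on the tool from outside, world axes, zero at the start; "torque": the same for the moment, N m; "grip_width": finger opening in m.
Only numpy, scipy, OpenCV 4.12 (cv2) and the standard library are available. Lean on these libraries where they do the work, as an engineer would, in place of code of your own. Each camera call takes 0.05 s, during which the arm holds its last target.

## Working session

There is one attempt and no reset: what is moved stays moved. The work goes in short steps, Python scripts to look and compute and a tool call to move; the robot and the scene stay as the last step left them, time stands still between calls to the robot, and variables do not carry over. Pictures are saved under pics/ and viewed, and the job is handed in when it is done.

Besides the shell and the picture viewer there is one more tool, called after "Request:" by a JSON object that holds its "method" and its "body". apply_moves: Moves the arm, as the interface text tells. Its arguments: {"type":"object","properties":{"translation":{"type":"array","items":{"type":"array","items":{"type":"number"}}},"delta_rot":{"type":"array","items":{"type":"array","items":{"type":"number"}}},"grip":{"type":"number"},"force":{"type":"number"}},"required":["translation","delta_rot"]}

```bash
ls; mkdir -p pics; python3 - <<'E'
from workcell import ctrl
import cv2,numpy as np
np.set_printoptions(precision=4,suppress=True)
s=ctrl.state();print(s)
for n in("scene","side","wrist"):
    c=ctrl.calibration(n);print(n,c)
    p,d=ctrl.capture(n);cv2.imwrite(f"pics/{n}0.png",p[:,:,::-1]);np.save(f"{n}0_d.npy",d);np.save(f"{n}0_p.npy",p)
E
```

```text
pics
{'time': 0.0, 'joint_positions': array([ 1.173 ,  0.4684, -0.0116,  1.6037,  0.006 ,  1.0714, -0.0563]), 'joint_vel': array([-0.0022, -0.0016, -0.0005, -0.0002, -0.0016, -0.0019,  0.0002]), 'tau': array([ -0.0004, -53.2388,   0.0216, -25.1309,   0.0115,   0.0078,
        -0.    ]), 'tcp_pos': array([ 0.2255, -0.609 ,  0.2303]), 'tcp_rot': array([[-0.0008,  0.3474, -0.9377],
       [ 0.0017, -0.9377, -0.3474],
       [-1.    , -0.0019,  0.0001]]), 'contact_force': array([-0.1171, -0.6972,  1.1794]), 'torque': array([-0.0077,  0.0218, -0.0339]), 'grip_width': 0.08546070809697322}
scene {'fx': 411.40590560799257, 'fy': 411.40590560799257, 'cx': 253.95141434212385, 'cy': 199.92442410926893, 'view': array([[-0.5026,  0.8645, -0.0048,  0.0954],
       [ 0.6739,  0.3882, -0.6287, -0.3056],
       [-0.5416, -0.3192, -0.7777,  1.7307],
       [ 0.    ,  0.    ,  0.    ,  1.    ]])}
side {'fx': 392.06444223302833, 'fy': 392.06444223302833, 'cx': 253.57204721533034, 'cy': 189.43162298677788, 'view': array([[-0.9406, -0.3391,  0.0155,  0.4353],
       [-0.2351,  0.6177, -0.7504,  0.0396],
       [ 0.2449, -0.7095, -0.6608,  1.6265],
       [ 0.    ,  0.    ,  0.    ,  1.    ]])}
wrist {'fx': 283.9834096493577, 'fy': 283.9834096493577, 'cx': 252.47278171342438, 'cy': 187.35877213528624, 'view': array([[ 0.347 , -0.9379, -0.001 , -0.6497],
       [-0.9041, -0.3348,  0.2654, -0.0346],
       [-0.2493, -0.0912, -0.9641,  0.3784],
       [ 0.    ,  0.    ,  0.    ,  1.    ]])}
```

View pics/scene0.png

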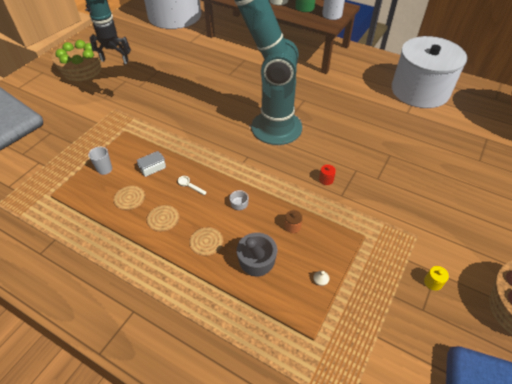

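View pics/side0.png

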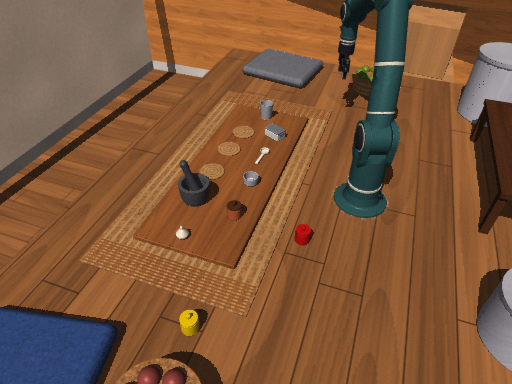

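View pics/wrist0.png

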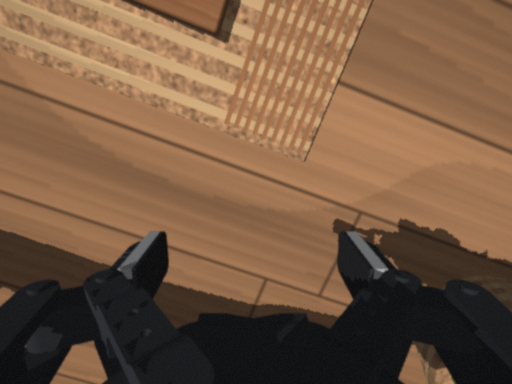

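The scene view shows the mortar at (257,253), coasters at (207,240), (163,217), (129,197), bowl (239,200), tub (151,163), spoon (191,185), tumbler (100,160), garlic (321,278). 
Candidates for the salt pot: terracotta with dark lid (293,220), red pot (328,175), yellow pot (437,278). I pick the terracotta one on the board and will check it in a crop.

```bash
cat > h.py <<'E'
import numpy as np,cv2
np.set_printoptions(precision=4,suppress=True)
def ray(c,uv,z):
    V=c["view"];R=V[:3,:3];t=V[:3,3];o=-R.T@t
    uv=np.atleast_2d(np.asarray(uv,float))
    d=np.c_[(uv[:,0]-c["cx"])/c["fx"],(uv[:,1]-c["cy"])/c["fy"],np.ones(len(uv))]@R
    s=(z-o[2])/d[:,2]
    return o+d*s[:,None]
def cloud(c,d):
    V=c["view"];R=V[:3,:3];t=V[:3,3]
    v,u=np.mgrid[:d.shape[0],:d.shape[1]]
    P=np.stack([(u-c["cx"])/c["fx"]*d,(v-c["cy"])/c["fy"]*d,d],-1)
    W=(P-t)@R; W[d==0]=np.nan
    return W
def proj(c,P):
    q=np.atleast_2d(P)@c["view"][:3,:3].T+c["view"][:3,3]
    return np.c_[q[:,0]/q[:,2]*c["fx"]+c["cx"],q[:,1]/q[:,2]*c["fy"]+c["cy"]]
E
python3 - <<'E'
from h import *
from workcell import ctrl
for n in("scene","side"):
    c=ctrl.calibration(n);d=np.load(n+"0_d.npy");p=np.load(n+"0_p.npy")
    W=cloud(c,d);z=W[:,:,2]
    m=((z>0.034)&(z<0.25)&(W[:,:,0]>0.3)&(W[:,:,0]<1.0)&(abs(W[:,:,1])<.7)).astype(np.uint8)
    k,l,st,ce=cv2.connectedComponentsWithStats(m)
    print(n)
    for i in range(1,k):
        if st[i,4]<15: continue
        q=W[l==i];mn,mx=q.min(0),q.max(0)
        print(ce[i].round(),st[i,4],"mid",(mn+mx)/2,"ext",mx-mn,"zmax",mx[2],p[l==i].mean(0).round())
    if n=="scene":
        for uv in[(207,240),(163,217),(129,197)]: print(ray(c,uv,.03))
        a=cv2.resize(p[90:310,60:370,::-1],None,fx=2.5,fy=2.5,interpolation=3);cv2.imwrite("pics/c1.png",a)
        b=cv2.resize(p[200:240,270:320,::-1],None,fx=10,fy=10,interpolation=3);cv2.imwrite("pics/c2.png",b)
E
```

```text
scene
[100. 159.] 433 mid [ 0.5559 -0.4385  0.0756] ext [0.0703 0.0759 0.083 ] zmax 0.11714490129991768 [154. 151. 150.]
[150. 162.] 449 mid [ 0.4616 -0.2859  0.057 ] ext [0.1046 0.085  0.046 ] zmax 0.08003277741507935 [165. 164. 158.]
[190. 184.] 113 mid [ 0.4621 -0.1003  0.0406] ext [0.0431 0.1199 0.0131] zmax 0.047101062448997554 [225. 217. 195.]
[238. 199.] 227 mid [0.4484 0.0892 0.0534] ext [0.0649 0.0627 0.0383] zmax 0.0724993059386299 [152. 144. 140.]
[293. 220.] 329 mid [0.44   0.2933 0.068 ] ext [0.0599 0.0551 0.0677] zmax 0.10189481860856489 [122.  75.  43.]
[256. 253.] 1402 mid [0.6217 0.2457 0.1224] ext [0.1226 0.1489 0.1763] zmax 0.21053411307716952 [84. 78. 76.]
[320. 277.] 187 mid [0.5764 0.4568 0.0586] ext [0.0458 0.0445 0.0445] zmax 0.08088988087491283 [193. 181. 157.]
[[0.6299 0.079  0.03  ]]
[[ 0.6275 -0.1036  0.03  ]]
[[ 0.6177 -0.2629  0.03  ]]
side
[266. 109.] 214 mid [ 0.5535 -0.4339  0.074 ] ext [0.0631 0.0877 0.0787] zmax 0.11333791764411998 [119. 113. 115.]
[275. 131.] 239 mid [ 0.4567 -0.2837  0.0553] ext [0.0992 0.0935 0.0425] zmax 0.07652228124726328 [126. 123. 122.]
[262. 154.] 58 mid [ 0.4597 -0.0951  0.0395] ext [0.0396 0.1197 0.0107] zmax 0.04478494959978907 [198. 187. 168.]
[193. 186.] 944 mid [0.6185 0.2631 0.122 ] ext [0.1185 0.1228 0.1744] zmax 0.20918002337716687 [53. 49. 51.]
[250. 178.] 172 mid [0.4449 0.0922 0.0525] ext [0.0632 0.0696 0.0366] zmax 0.07086147928178665 [125. 119. 121.]
[234. 209.] 255 mid [0.4363 0.2985 0.0668] ext [0.0542 0.058  0.0656] zmax 0.09959283145809052 [98. 50. 27.]
[182. 233.] 126 mid [0.5715 0.4618 0.0567] ext [0.0462 0.0487 0.0453] zmax 0.07939205457683798 [189. 173. 152.]
```

View pics/c1.png

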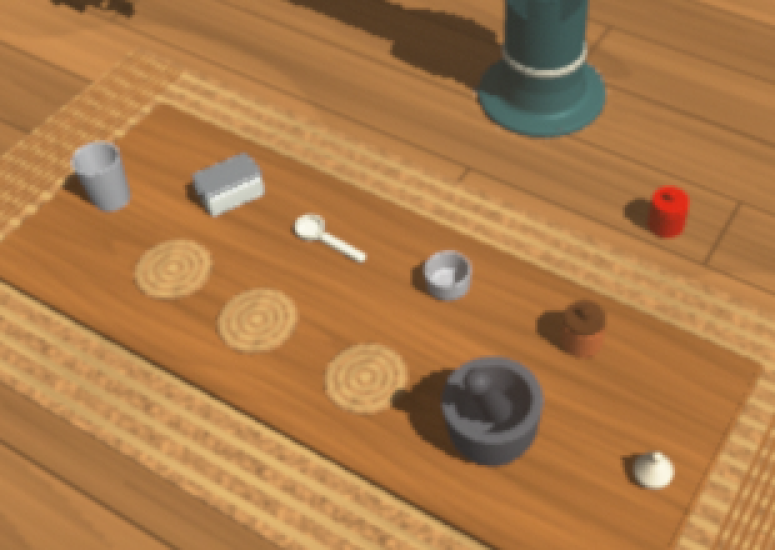

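View pics/c2.png

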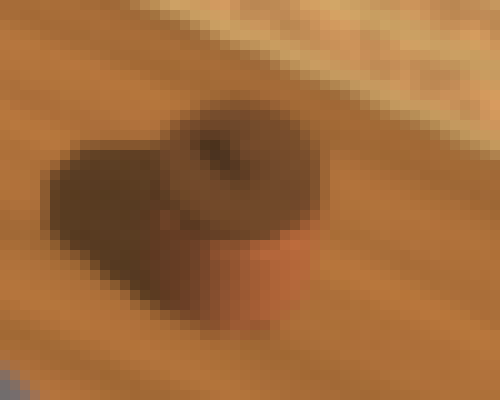

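The crop shows a terracotta body and dark brown lid with knob: the right pot, on the board. Mortar is at the +y end, so: bowl goes to the coaster at y≈0.08, salt pot to y≈-0.10, tub to y≈-0.26.

```bash
cat >> h.py <<'E'
from workcell import ctrl
from scipy.spatial.transform import Rotation as Ro
def plan(p,yaw=None,s=None):
    """yaw: azimuth (deg) of tool y axis, mod 180 nearest; tool down."""
    s=s or ctrl.state();R=s["tcp_rot"]
    y0=np.degrees(np.arctan2(R[1,1],R[0,1]))
    if yaw is None: yaw=y0
    d=(yaw-y0+90)%180-90; a=np.radians(y0+d)
    Y=np.array([np.cos(a),np.sin(a),0]);X=np.array([0,0,-1.]);T=np.c_[X,Y,np.cross(X,Y)]
    rv=np.degrees(Ro.from_matrix(R.T@T).as_rotvec())
    t=R.T@(np.array(p)-s["tcp_pos"])*100
    print("t=",s["time"],"pos",s["tcp_pos"],"yaw",y0,"j7",s["joint_positions"][6]," MOVE cm",t.round(2),"rot",rv.round(1))
def shot(n,tag):
    c=ctrl.calibration(n);p,d=ctrl.capture(n);cv2.imwrite(f"pics/{tag}.png",p[:,:,::-1]);return c,p,d
E
python3 - <<'E'
from h import *
c=ctrl.calibration("wrist");V=c["view"];o=-V[:3,:3].T@V[:3,3];s=ctrl.state()
print("cam offset in tool",s["tcp_rot"].T@(o-s["tcp_pos"]),"axis in tool",s["tcp_rot"].T@V[2,:3])
plan([.45,-.25,.30],90)
# coaster centres by colour
for n in("scene","side"):
    c=ctrl.calibration(n);p=np.load(n+"0_p.npy");W=cloud(c,np.load(n+"0_d.npy"))
    h=cv2.cvtColor(p,cv2.COLOR_RGB2HSV)
    for g in[(.63,.079),(.6275,-.104),(.618,-.263)]:
        near=np.hypot(W[...,0]-g[0],W[...,1]-g[1])<.075
        m=(near&(h[...,2]>165)&(abs(W[...,2]-.03)<.012)).astype(np.uint8)
        m=cv2.morphologyEx(m,cv2.MORPH_CLOSE,np.ones((3,3)))
        q=max(cv2.findContours(m,0,1)[0],key=cv2.contourArea)[:,0]
        P=ray(c,q,.03);(cx,cy),r=cv2.minEnclosingCircle(P[:,:2].astype(np.float32))
        e=cv2.fitEllipse(P[:,:2].astype(np.float32)*1000)
        print(n,g,(cx,cy,r),e)
E
```

```text
cam offset in tool [-0.1429  0.0004 -0.0669] axis in tool [0.9642 0.0005 0.2653]
t= 0.15 pos [ 0.2256 -0.6091  0.2305] yaw -69.67257818278706 j7 -0.05628550047353224  MOVE cm [ -6.91 -25.89 -33.52] rot [20.3  0.   0.1]
scene (0.63, 0.079) (0.6308766007423401, 0.08047714084386826, 0.07628132402896881) ((632.1275024414062, 76.00276184082031), (134.5125274658203, 150.13217163085938), 95.41841888427734)
scene (0.6275, -0.104) (0.6284573078155518, -0.10028714686632156, 0.07702066004276276) ((629.06689453125, -101.62174987792969), (146.69281005859375, 148.4597625732422), 134.02310180664062)
scene (0.618, -0.263) (0.6195802688598633, -0.2622167468070984, 0.07810856401920319) ((619.290771484375, -261.6659851074219), (145.39627075195312, 146.6397705078125), 87.56639862060547)
side (0.63, 0.079) (0.6286411881446838, 0.07706702500581741, 0.05287276953458786) ((629.64306640625, 76.44007873535156), (87.80950927734375, 99.16993713378906), 64.62701416015625)
side (0.6275, -0.104) (0.6261368989944458, -0.10175489634275436, 0.0530826598405838) ((626.5220336914062, -101.64326477050781), (95.56605529785156, 100.56242370605469), 68.11701965332031)
side (0.618, -0.263) (0.6127502918243408, -0.2598566710948944, 0.053458210080862045) ((613.6509399414062, -260.13800048828125), (94.2584228515625, 98.29000091552734), 146.2330780029297)
```

Request:
{"method": "apply_moves", "body": {"translation": [[-12, -26, -33.5], [-12, -26, -33.5], [-12, -26, -33.5], [-12, -26, -33.5], [-12, -26, -33.5], [-12, -26, -33.5], [-12, -26, -33.5], [-12, -26, -33.5], [-12, -26, -33.5], [-12, -26, -33.5], [-12, -26, -33.5], [-12, -26, -33.5]], "delta_rot": [[20.3, 0, 0], [20.3, 0, 0], [20.3, 0, 0], [20.3, 0, 0], [20.3, 0, 0], [20.3, 0, 0], [20.3, 0, 0], [20.3, 0, 0], [20.3, 0, 0], [20.3, 0, 0], [20.3, 0, 0], [20.3, 0, 0]], "grip": 1}}

```text
time: 1.35
tcp_pos: [0.4486, -0.2505, 0.3507]
tcp_rot: [[-0.001, -0.002, -1.0], [-0.0, -1.0, 0.002], [-1.0, 0.0, 0.001]]
contact_force: [0.1, -1.5, -0.4]
grip_width: 0.0855
```

```bash
python3 - <<'E'
from h import *
s=ctrl.state()
c,p,d=shot("wrist","w1");np.savez("w1.npz",p=p,d=d,**c)
plan([.5,0.07,.35],90)
E
```

```text
t= 1.4 pos [ 0.4485 -0.2507  0.3506] yaw -90.12906228856066 j7 -1.1534860002656655  MOVE cm [  0.06 -32.09  -5.07] rot [-0.1  0.1  0. ]
```

View pics/w1.png

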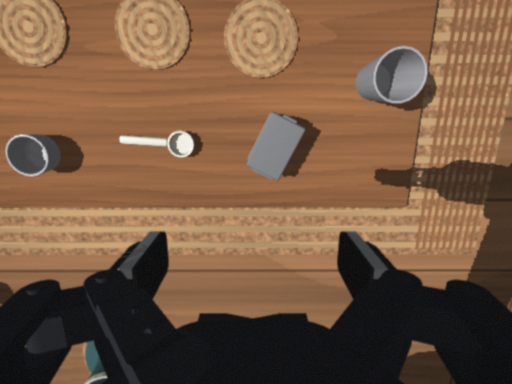

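This wrist view shows the three coasters at (31,30), (152,30), (261,37), the tub (276,146), spoon with its bowl at (181,144), steel bowl (33,155), tumbler (393,76). All needed pieces except the pot can be measured here.

```bash
cat >> h.py <<'E'
def load(f):
    z=np.load(f);return {k:z[k] for k in("fx","fy","cx","cy","view")},z["p"],z["d"]
def coast(c,p,gs,z=.03):
    h=cv2.cvtColor(p,cv2.COLOR_RGB2HSV)
    for g in gs:
        v,u=np.mgrid[:384,:512];P=ray(c,np.c_[u.ravel(),v.ravel()],z)
        near=(np.hypot(P[:,0]-g[0],P[:,1]-g[1])<.07).reshape(384,512)
        ch=(p[...,1].astype(int)) # green: rattan bright vs brown
        t,_=cv2.threshold(p[...,1][near].reshape(-1,1),0,255,cv2.THRESH_OTSU)
        m=(near&(ch>t)).astype(np.uint8);m=cv2.morphologyEx(m,cv2.MORPH_CLOSE,np.ones((5,5)))
        q=max(cv2.findContours(m,0,1)[0],key=cv2.contourArea)[:,0]
        Q=(ray(c,q,z)[:,:2]*1000).astype(np.float32)
        e=cv2.fitEllipse(Q);print("coaster",g,"ell",np.round(e[0],1),np.round(e[1],1),"thr",t)
E
python3 - <<'E'
from h import *
c,p,d=load("w1.npz")
coast(c,p,[(.63,.077),(.627,-.101),(.616,-.261)])
W=cloud(c,d)
def top(lo,hi,box,name):
    m=((W[...,2]>lo)&(W[...,2]<hi)&(W[...,0]>box[0])&(W[...,0]<box[1])&(W[...,1]>box[2])&(W[...,1]<box[3])).astype(np.uint8)
    m[200:]=0
    q=max(cv2.findContours(m,0,1)[0],key=cv2.contourArea)[:,0]
    zz=np.nanmedian(W[m>0][:,2]);P=(ray(c,q,zz)[:,:2]*1000).astype(np.float32)
    print(name,"z",zz,"rect",cv2.minAreaRect(P),"circ",cv2.minEnclosingCircle(P),"ell",cv2.fitEllipse(P))
    return P
top(.067,.08,(.4,.53,-.36,-.22),"tub")
top(.06,.08,(.4,.5,0.03,.15),"bowl")
P=top(.034,.06,(.4,.53,-.2,0),"spoon")
print(W[30,152],W[90,200],W[230,300])
E
```

```text
coaster (0.63, 0.077) ell [626.5  74.4] [ 90.1 101.1] thr 121.0
coaster (0.627, -0.101) ell [ 625.  -103.2] [ 94.1 107.6] thr 125.0
coaster (0.616, -0.261) ell [ 616.8 -262.8] [103.9 105.2] thr 124.0
tub z 0.0722634197375782 rect ((462.2997741699219, -285.07708740234375), (55.651161193847656, 92.44161987304688), 63.3498420715332) circ ((461.6935119628906, -284.63421630859375), 50.277557373046875) ell ((462.1826477050781, -284.8005065917969), (62.87233352661133, 103.90723419189453), 63.235050201416016)
bowl z 0.06507821422765074 rect ((448.5171203613281, 89.38129425048828), (67.67582702636719, 61.03315353393555), 89.88597106933594) circ ((449.59698486328125, 89.35010528564453), 34.05344772338867) ell ((448.64019775390625, 89.5833740234375), (62.04854202270508, 66.33363342285156), 9.42856502532959)
spoon z 0.03816534607896948 rect ((462.6925048828125, -98.5084457397461), (116.41828155517578, 39.68517303466797), 89.88270568847656) circ ((465.3229675292969, -98.5561294555664), 58.25156784057617) ell ((464.5010986328125, -109.91740417480469), (37.91059112548828, 116.92457580566406), 175.8069610595703)
[ 0.6277 -0.1042  0.0303] [ 0.5444 -0.1696  0.0258] [ 0.2991 -0.3392  0.0069]
```

Request:
{"method": "apply_moves", "body": {"translation": [[0, -40, 0], [0, -40, 0], [0, -40, 0], [0, -40, 0], [0, -40, 0], [0, -40, 0], [0, -40, 0], [0, -40, 0], [0, -40, 0], [0, -40, 0], [0, -40, 0], [0, -40, 0], [0, -40, 0]], "delta_rot": [[0, 0, 0], [0, 0, 0], [0, 0, 0], [0, 0, 0], [0, 0, 0], [0, 0, 0], [0, 0, 0], [0, 0, 0], [0, 0, 0], [0, 0, 0], [0, 0, 0], [0, 0, 0], [0, 0, 0]]}}

```text
time: 2.7
tcp_pos: [0.4497, 0.1492, 0.3512]
tcp_rot: [[-0.0, -0.002, -1.0], [-0.0, -1.0, 0.002], [-1.0, 0.0, 0.0]]
contact_force: [-0.2, -0.0, 0.3]
grip_width: 0.0852
```

```bash
cat >> h.py <<'E'
def top(c,d,lo,hi,box,name,rows=230):
    W=cloud(c,d)
    m=((W[...,2]>lo)&(W[...,2]<hi)&(W[...,0]>box[0])&(W[...,0]<box[1])&(W[...,1]>box[2])&(W[...,1]<box[3])).astype(np.uint8)
    m[rows:]=0
    q=max(cv2.findContours(m,0,1)[0],key=cv2.contourArea)[:,0]
    zz=np.nanmedian(W[m>0][:,2]);P=(ray(c,q,zz)[:,:2]*1000).astype(np.float32)
    r=cv2.minAreaRect(P);e=cv2.fitEllipse(P);o=cv2.minEnclosingCircle(P)
    print(name,"z",zz,"zmax",W[m>0][:,2].max(),"rect",[np.round(x,1) for x in r],"circ",np.round(o[0],1),round(o[1],1),"ell",[np.round(x,1) for x in e])
E
python3 - <<'E'
from h import *
c,p,d=shot("wrist","w2");np.savez("w2.npz",p=p,d=d,**c)
plan([.449,0.09,.15],90)
coast(c,p,[(.63,.077),(.627,-.101)])
top(c,d,.060,.08,(.4,.5,0.03,.15),"bowl")
top(c,d,.08,.09,(.38,.5,0.22,.37),"pot lid")
top(c,d,.07,.11,(.38,.5,0.22,.37),"pot")
E
```

```text
t= 2.75 pos [0.4497 0.1495 0.3512] yaw -90.1023332905857 j7 -2.0116993684565507  MOVE cm [20.13  5.94  0.06] rot [-0.1 -0.  -0. ]
coaster (0.63, 0.077) ell [627.7  76.9] [ 94.  106.7] thr 122.0
coaster (0.627, -0.101) ell [ 625.1 -103. ] [ 95. 107.] thr 127.0
bowl z 0.06607794334525385 zmax 0.06853855789684164 rect [array([448.4,  90.7]), array([62.7, 62.2]), np.float64(0.8)] circ [448.5  91.3] 32.0 ell [array([448.5,  91.2]), array([61.9, 62.4]), np.float64(126.3)]
pot lid z 0.08417459644036089 zmax 0.08927557153792698 rect [array([440.8, 294. ]), array([52.7, 53.8]), np.float64(85.5)] circ [440.8 294.2] 27.6 ell [array([440.5, 294. ]), array([52.9, 53.7]), np.float64(31.0)]
pot z 0.08417155732885831 zmax 0.09960679759274753 rect [array([441.6, 292.5]), array([55.6, 55.6]), np.float64(85.6)] circ [442.3 293. ] 29.4 ell [array([441.4, 292.5]), array([53.4, 57.7]), np.float64(30.0)]
```

View pics/w2.png

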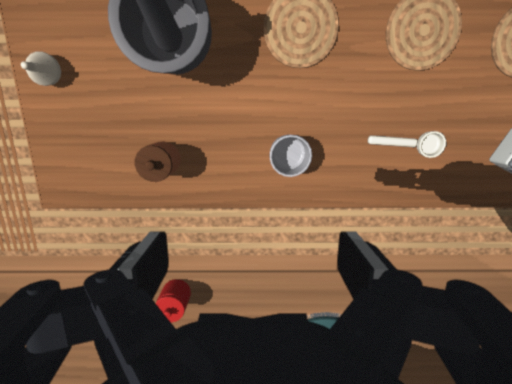

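The picture shows the bowl (291,155), the terracotta pot (153,162) apart from the red pot (174,300) beside the board, mortar (160,25), garlic (43,69), coasters along the top edge (clipped). Going for the bowl.

Request:
{"method": "apply_moves", "body": {"translation": [[8, 5.9, 0.1], [16, 5.9, 0.1], [16, 5.9, 0.1], [22, 5.9, 0.1], [26, 5.9, 0.1], [29, 5.9, 0.1], [32.3, 5.9, 0.1], [32.3, 5.9, 0.1], [32.3, 5.9, 0.1], [32.3, 5.9, 0.1], [32.3, 5.9, 0.1], [32.3, 5.9, 0.1]], "delta_rot": [[0, 0, 0], [0, 0, 0], [0, 0, 0], [0, 0, 0], [0, 0, 0], [0, 0, 0], [0, 0, 0], [0, 0, 0], [0, 0, 0], [0, 0, 0], [0, 0, 0], [0, 0, 0]]}}

```text
time: 3.95
tcp_pos: [0.4497, 0.0917, 0.0299]
tcp_rot: [[0.003, 0.0, -1.0], [0.0, -1.0, -0.0], [-1.0, -0.0, -0.003]]
contact_force: [-1.0, 0.6, 0.0]
grip_width: 0.0856
```

Request:
{"method": "apply_moves", "body": {"translation": [[0, 0, 0], [0, 0, 0], [0, 0, 0], [0, 0, 0], [0, 0, 0], [0, 0, 0], [0, 0, 0], [0, 0, 0]], "delta_rot": [[0, 0, 0], [0, 0, 0], [0, 0, 0], [0, 0, 0], [0, 0, 0], [0, 0, 0], [0, 0, 0], [0, 0, 0]], "grip": -1, "force": 30}}

```text
time: 4.75
tcp_pos: [0.449, 0.0916, 0.0294]
tcp_rot: [[0.001, 0.0, -1.0], [-0.001, -1.0, -0.0], [-1.0, 0.001, -0.001]]
contact_force: [-2.5, -0.2, 12.2]
grip_width: 0.0632
```

```bash
python3 - <<'E'
from h import *
c,p,d=shot("wrist","w3")
plan([.57,0.077,.35],90)
print(ctrl.state()["grip_width"])
E
```

```text
t= 4.8 pos [0.449  0.0917 0.0294] yaw -89.98676589336898 j7 -2.196245875128524  MOVE cm [-32.04   1.49 -12.14] rot [ 0.  -0.1 -0. ]
0.06361407962694947
```

View pics/w3.png

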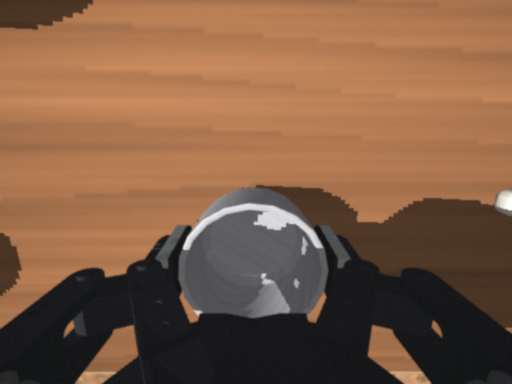

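Request:
{"method": "apply_moves", "body": {"translation": [[-2, 0, 0], [-5, 0, 0], [-10, 0, -2], [-15, 0, -4], [-20, 0.5, -6], [-24, 1, -9], [-27, 1.5, -11], [-27, 1.5, -12], [-27, 1.5, -12], [-27, 1.5, -12], [-27, 1.5, -12]], "delta_rot": [[0, 0, 0], [0, 0, 0], [0, 0, 0], [0, 0, 0], [0, 0, 0], [0, 0, 0], [0, 0, 0], [0, 0, 0], [0, 0, 0], [0, 0, 0], [0, 0, 0]]}}

```text
time: 5.9
tcp_pos: [0.5666, 0.0769, 0.2964]
tcp_rot: [[-0.004, 0.002, -1.0], [-0.001, -1.0, -0.002], [-1.0, 0.001, 0.004]]
contact_force: [-0.1, -0.3, -1.0]
grip_width: 0.063
```

```bash
python3 - <<'E'
from h import *
c,p,d=shot("wrist","w4");np.savez("w4.npz",p=p,d=d,**c)
coast(c,p,[(.63,.077),(.627,-.101),(.617,-.262)])
plan([.63,0.077,.1],90)
print(ctrl.state()["grip_width"])
top(c,d,.25,.40,(.45,.65,0.0,.15),"bowl",400)
E
```

```text
coaster (0.63, 0.077) ell [632.9  77. ] [102.6 107.4] thr 149.0
coaster (0.627, -0.101) ell [ 628.9 -103.2] [104.1 104.6] thr 155.0
coaster (0.617, -0.262) ell [ 614.4 -253.2] [ 81.3 110.6] thr 147.0
t= 5.95 pos [0.5669 0.0769 0.2967] yaw -89.91567702368548 j7 -1.9064491584566368  MOVE cm [19.65 -0.01 -6.38] rot [ 0.1  0.2 -0. ]
0.06350773284430603
bowl z 0.36828622513286424 zmax 0.39999211282755426 rect [array([581.9,  75.4]), array([163.7,  65.2]), np.float64(90.0)] circ [549.3  75.4] 81.9 ell [array([573.8,  76. ]), array([ 65.1, 152.7]), np.float64(179.7)]
```

View pics/w4.png

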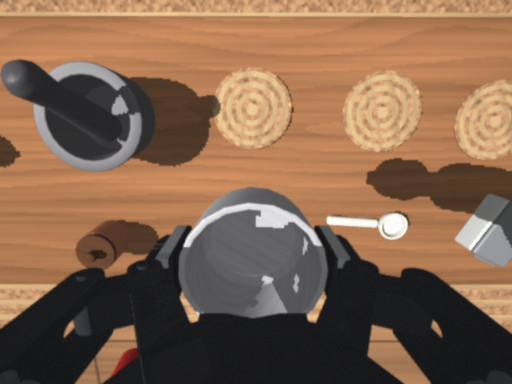

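The bowl is held level in the fingers; coasters are whole in view at (252,108), (382,110), (493,120).

Request:
{"method": "apply_moves", "body": {"translation": [[5, 0, -3], [10, 0, -6.5], [14, 0, -6.5], [18, 0, -6.5], [21, 0, -6.5], [23.5, 0, -6.5], [25, 0, -6.5], [26, 0, -6.5], [26, 0, -6.5], [26, 0, -6.5]], "delta_rot": [[0, 0.2, 0], [0, 0.2, 0], [0, 0.2, 0], [0, 0.2, 0], [0, 0.2, 0], [0, 0.2, 0], [0, 0.2, 0], [0, 0.2, 0], [0, 0.2, 0], [0, 0.2, 0]]}}

```text
time: 6.95
tcp_pos: [0.6342, 0.077, 0.0393]
tcp_rot: [[0.005, 0.001, -1.0], [0.0, -1.0, -0.001], [-1.0, -0.0, -0.005]]
contact_force: [-0.6, 0.3, -0.9]
grip_width: 0.0632
```

```bash
python3 - <<'E'
from h import *
plan([.6327,0.0775,.0336],90);print(ctrl.state()["contact_force"])
E
```

```text
t= 6.95 pos [0.6342 0.077  0.0393] yaw -89.96811848549126 j7 -2.0292713185754856  MOVE cm [ 0.57 -0.05  0.15] rot [ 0.  -0.3  0. ]
[-0.6278  0.2634 -0.8705]
```

Request:
{"method": "apply_moves", "body": {"translation": [[0.2, -0.05, 0.1], [0.4, -0.05, 0.1], [0.5, -0.05, 0.1], [0.5, -0.05, 0.1], [0.5, -0.05, 0.1]], "delta_rot": [[0, 0, 0], [0, 0, 0], [0, 0, 0], [0, 0, 0], [0, 0, 0]]}}

```text
time: 7.45
tcp_pos: [0.6328, 0.0771, 0.0336]
tcp_rot: [[0.004, 0.0, -1.0], [-0.0, -1.0, -0.0], [-1.0, 0.0, -0.004]]
contact_force: [0.7, -1.2, 1.7]
grip_width: 0.0632
```

Request:
{"method": "apply_moves", "body": {"translation": [[0, 0, 0], [0, 0, 0], [0, 0, 0], [0, 0, 0], [0, 0, 0]], "delta_rot": [[0, 0, 0], [0, 0, 0], [0, 0, 0], [0, 0, 0], [0, 0, 0]], "grip": 1}}

```text
time: 7.95
tcp_pos: [0.6324, 0.0772, 0.0332]
tcp_rot: [[0.003, 0.0, -1.0], [0.0, -1.0, -0.0], [-1.0, 0.0, -0.003]]
contact_force: [0.5, -0.4, 0.4]
grip_width: 0.0852
```

Request:
{"method": "apply_moves", "body": {"translation": [[-3, 0, 0], [-7, 0, 0], [-12, 0, 1], [-17, 1, 3], [-22, 4, 5], [-26, 8, 6], [-26, 12, 6], [-26, 12, 6], [-26, 12, 6], [-26, 12, 6]], "delta_rot": [[0, 0, 0], [0, 0, 0], [0, 0, 0], [0, 0, 0], [0, 0, 0], [0, 0, 0], [0, 0, 0], [0, 0, 0], [0, 0, 0], [0, 0, 0]]}}

```text
time: 8.95
tcp_pos: [0.5713, -0.0417, 0.2925]
tcp_rot: [[0.003, 0.001, -1.0], [0.001, -1.0, -0.001], [-1.0, -0.001, -0.003]]
contact_force: [-0.1, 0.6, -0.5]
grip_width: 0.0857
```

```bash
python3 - <<'E'
from h import *
c,p,d=shot("wrist","w5");np.savez("w5.npz",p=p,d=d,**c)
coast(c,p,[(.632,.077),(.629,-.103),(.617,-.262)])
top(c,d,.063,.08,(.55,.7,0.02,.14),"bowl")
top(c,d,.067,.08,(.4,.53,-.36,-.22),"tub")
top(c,d,.034,.06,(.4,.53,-.2,0),"spoon")
plan([.462,-.285,.15],-26.6)
E
```

```text
coaster (0.632, 0.077) ell [633.9  83.4] [ 90.  108.7] thr 126.0
coaster (0.629, -0.103) ell [ 629.  -103.1] [104.2 104.5] thr 131.0
coaster (0.617, -0.262) ell [ 617.  -262.8] [104.8 105.2] thr 127.0
bowl z 0.06965425188830364 zmax 0.0729202493007316 rect [array([631.9,  75.5]), array([63.3, 62.9]), np.float64(82.3)] circ [632.2  75.7] 32.3 ell [array([632.2,  75.9]), array([62.2, 63.3]), np.float64(0.4)]
tub z 0.07227797381810569 zmax 0.07463254594871047 rect [array([ 495.8, -292.8]), array([32.1, 66.7]), np.float64(0.1)] circ [ 483.5 -292.8] 33.4 ell [array([ 492.6, -289.6]), array([32.3, 68.2]), np.float64(175.1)]
spoon z 0.03817249742943535 zmax 0.043959700644910685 rect [array([470.3, -76.2]), array([11.3, 75.5]), np.float64(0.1)] circ [469.5 -76.2] 38.1 ell [array([469.9, -66. ]), array([ 11.1, 102.8]), np.float64(178.1)]
t= 9.0 pos [ 0.5713 -0.041   0.2923] yaw -89.84440885187675 j7 -1.6906448060701973  MOVE cm [14.18 24.39 11.03] rot [-63.2  -0.1  -0. ]
```

View pics/w5.png

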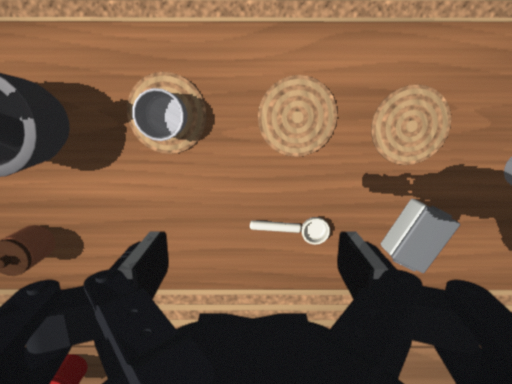

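The bowl stands on its coaster at (.632,.076) against coaster centre (.632,.077). The tub is at (420,236), its long axis at -27°. I take it with the jaws across its width and will place it lengthwise along y.

Request:
{"method": "apply_moves", "body": {"translation": [[0, 4, 2], [0, 8, 4], [0, 12, 6], [0, 16, 8], [0, 20, 10], [0, 24.4, 11], [0, 24.4, 11], [0, 24.4, 11], [0, 24.4, 11], [0, 24.4, 11], [0, 24.4, 11], [5, 24.4, 11], [9, 24.4, 11], [9, 24.4, 11], [9, 24.4, 11], [9, 24.4, 11], [9, 24.4, 11], [9, 24.4, 11], [9, 24.4, 11], [9, 24.4, 11]], "delta_rot": [[-8.5, 0, 0], [-17, 0, 0], [-25.5, 0, 0], [-34, 0, 0], [-42.5, 0, 0], [-51, 0, 0], [-59.5, 0, 0], [-68, 0, 0], [-76.5, 0, 0], [-85, 0, 0], [-93.5, 0, 0], [-102, 0, 0], [-110.5, 0, 0], [-119, 0, 0], [-127.5, 0, 0], [-136, 0, 0], [-144.5, 0, 0], [-153.2, 0, 0], [-153.2, 0, 0], [-153.2, 0, 0]]}}

```text
time: 11.0
tcp_pos: [0.4627, -0.285, 0.2019]
tcp_rot: [[0.003, 0.448, 0.894], [0.002, 0.894, -0.448], [-1.0, 0.003, 0.002]]
contact_force: [0.6, 0.2, 0.6]
grip_width: 0.0855
```

```bash
python3 - <<'E'
from h import *
c,p,d=shot("wrist","w6");np.savez("w6.npz",p=p,d=d,**c)
plan([.462,-.285,.035],63.35)
top(c,d,.067,.08,(.4,.53,-.36,-.22),"tub",384)
top(c,d,.04,.08,(.4,.53,-.36,-.22),"tub",384)
E
```

```text
t= 11.05 pos [ 0.4626 -0.2853  0.202 ] yaw 63.30186520811077 j7 1.2735179227218145  MOVE cm [16.7  -0.05 -0.1 ] rot [-0.   0.1 -0.2]
tub z 0.07221046538262396 zmax 0.07471110507866345 rect [array([ 461.8, -285. ]), array([55.4, 90.2]), np.float64(63.3)] circ [ 460.9 -284.2] 50.3 ell [array([ 461. , -284.6]), array([ 62.4, 104.6]), np.float64(63.4)]
tub z 0.07217582738459127 zmax 0.07471110507866345 rect [array([ 460.2, -284.2]), array([55.4, 93.9]), np.float64(63.3)] circ [ 460.7 -284.1] 50.5 ell [array([ 460. , -284.1]), array([ 61.9, 107.9]), np.float64(63.4)]
```

View pics/w6.png

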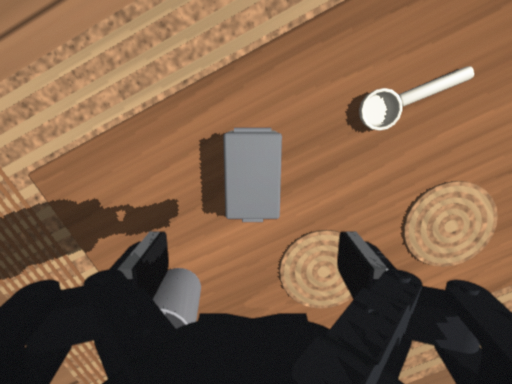

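The tub lid fills (225–281, 132–219), with tabs at each end. Its body centre is about (253,175).

```bash
python3 - <<'E'
from h import *
c,p,d=load("w6.npz")
g=cv2.cvtColor(p,cv2.COLOR_RGB2GRAY).astype(int)
print(p[122:142,253].tolist());print(p[212:228,240].tolist());print(p[175,218:232].tolist(),p[175,274:288].tolist())
P=ray(c,[(253,131.5),(253,219.5),(224.5,175),(281.5,175)],.072);print(P,(P[0]+P[1])/2,np.linalg.norm(P[0]-P[1]),np.linalg.norm(P[2]-P[3]))
E
```

```text
[[158, 108, 73], [159, 108, 73], [162, 111, 75], [165, 113, 77], [158, 111, 77], [138, 108, 90], [125, 119, 118], [134, 136, 139], [141, 144, 147], [128, 130, 133], [108, 111, 112], [112, 114, 116], [127, 130, 132], [137, 139, 141], [141, 143, 147], [141, 143, 146], [140, 142, 145], [140, 143, 145], [140, 142, 145], [140, 143, 145]]
[[132, 136, 139], [133, 136, 139], [135, 137, 140], [135, 137, 139], [133, 135, 137], [128, 128, 131], [118, 109, 106], [134, 99, 77], [155, 106, 72], [163, 111, 76], [168, 115, 78], [170, 116, 79], [172, 118, 79], [176, 121, 81], [181, 124, 84], [182, 126, 84]]
[[68, 47, 32], [69, 47, 33], [69, 47, 33], [68, 46, 34], [64, 44, 28], [65, 48, 36], [65, 57, 53], [86, 86, 86], [112, 113, 116], [132, 133, 136], [137, 139, 142], [135, 138, 140], [136, 139, 142], [136, 139, 141]] [[139, 142, 144], [139, 142, 144], [140, 143, 146], [141, 143, 146], [143, 144, 147], [146, 145, 146], [150, 134, 125], [163, 120, 93], [167, 115, 78], [166, 115, 77], [164, 112, 76], [163, 110, 75], [159, 109, 73], [160, 109, 74]]
[[ 0.4215 -0.2639  0.072 ]
 [ 0.5011 -0.3038  0.072 ]
 [ 0.4465 -0.3079  0.072 ]
 [ 0.4717 -0.2577  0.072 ]] [ 0.4613 -0.2839  0.072 ] 0.08906980880468125 0.05611977645291871
```

Request:
{"method": "apply_moves", "body": {"translation": [[4, 0.05, -0.2], [8, 0.05, -0.2], [11, 0.05, -0.2], [14, 0.05, -0.2], [16, 0.05, -0.2], [17.2, 0.05, -0.2], [17.2, 0.05, -0.2], [17.2, 0.05, -0.2], [17.2, 0.05, -0.2]], "delta_rot": [[0, 0.1, -0.2], [0, 0.1, -0.2], [0, 0.1, -0.2], [0, 0.1, -0.2], [0, 0.1, -0.2], [0, 0.1, -0.2], [0, 0.1, -0.2], [0, 0.1, -0.2], [0, 0.1, -0.2]]}}

```text
time: 11.95
tcp_pos: [0.462, -0.2858, 0.0318]
tcp_rot: [[0.002, 0.451, 0.893], [-0.003, 0.893, -0.451], [-1.0, -0.002, 0.003]]
contact_force: [-0.3, -0.8, -0.0]
grip_width: 0.0859
```

Request:
{"method": "apply_moves", "body": {"translation": [[0, 0, 0], [0, 0, 0], [0, 0, 0], [0, 0, 0], [0, 0, 0], [0, 0, 0], [0, 0, 0], [0, 0, 0]], "delta_rot": [[0, 0, 0], [0, 0, 0], [0, 0, 0], [0, 0, 0], [0, 0, 0], [0, 0, 0], [0, 0, 0], [0, 0, 0]], "grip": -1, "force": 40}}

```text
time: 12.75
tcp_pos: [0.4617, -0.2858, 0.0316]
tcp_rot: [[0.001, 0.451, 0.893], [-0.003, 0.893, -0.451], [-1.0, -0.002, 0.003]]
contact_force: [-1.0, 0.8, 5.9]
grip_width: 0.0553
```

```bash
python3 - <<'E'
from h import *
c,p,d=shot("wrist","w7")
plan([.617,-.263,.13],0);print(ctrl.state()["contact_force"],ctrl.state()["grip_width"])
E
```

```text
t= 12.8 pos [ 0.4617 -0.2858  0.0316] yaw 63.210024104443214 j7 1.0820518793777412  MOVE cm [-9.83  9.02 12.87] rot [63.2  0.2  0. ]
[-1.3658  0.7892  6.5236] 0.05510594240608876
```

View pics/w7.png

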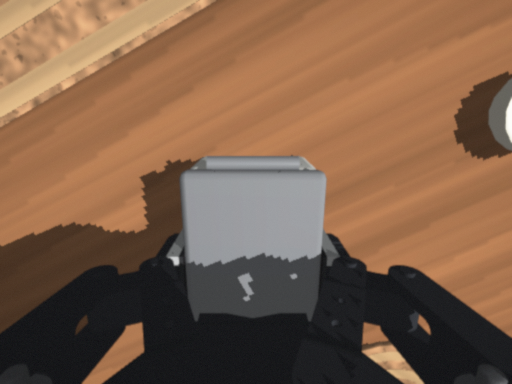

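Request:
{"method": "apply_moves", "body": {"translation": [[-3, 0, 0], [-7, 0, 0], [-10, 0, 0], [-10, 3, 4], [-10, 6, 8], [-10, 9, 12.9], [-10, 9, 12.9], [-10, 9, 12.9], [-10, 9, 12.9], [-10, 9, 12.9], [-10, 9, 12.9], [-10, 9, 12.9], [-10, 9, 12.9]], "delta_rot": [[0, 0, 0], [0, 0, 0], [0, 0, 0], [8, 0, 0], [16, 0, 0], [24, 0, 0], [32, 0, 0], [40, 0, 0], [48, 0, 0], [56, 0, 0], [63.2, 0, 0], [63.2, 0, 0], [63.2, 0, 0]]}}

```text
time: 14.1
tcp_pos: [0.6164, -0.2629, 0.1303]
tcp_rot: [[-0.0, 1.0, 0.004], [-0.002, 0.004, -1.0], [-1.0, -0.0, 0.002]]
contact_force: [-0.1, 0.1, -1.1]
grip_width: 0.0556
```

```bash
python3 - <<'E'
from h import *
c,p,d=shot("wrist","w8");np.savez("w8.npz",p=p,d=d,**c)
plan([.617,-.2642,.0361],0);print(ctrl.state()["contact_force"],ctrl.state()["grip_width"])
E
```

```text
t= 14.15 pos [ 0.6165 -0.2629  0.1304] yaw 0.17610056893042042 j7 0.11483935182026546  MOVE cm [9.43 0.05 0.11] rot [0.2 0.1 0. ]
[ 0.3285  0.8842 -2.1513] 0.05567824109662193
```

View pics/w8.png

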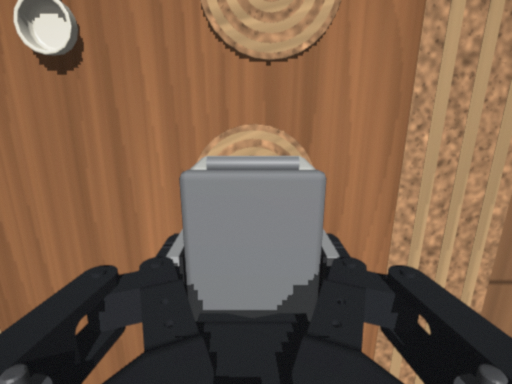

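Request:
{"method": "apply_moves", "body": {"translation": [[4, 0.05, 0.1], [7, 0.05, 0.1], [8.5, 0.05, 0.1], [9, 0.05, 0.1], [9.3, 0.05, 0.1], [9.5, 0.05, 0.1], [9.5, 0.05, 0.1], [9.5, 0.05, 0.1], [9.5, 0.05, 0.1]], "delta_rot": [[0.2, 0.1, 0], [0.2, 0.1, 0], [0.2, 0.1, 0], [0.2, 0.1, 0], [0.2, 0.1, 0], [0.2, 0.1, 0], [0.2, 0.1, 0], [0.2, 0.1, 0], [0.2, 0.1, 0]]}}

```text
time: 15.05
tcp_pos: [0.6177, -0.2645, 0.0365]
tcp_rot: [[0.001, 1.0, -0.003], [-0.001, -0.003, -1.0], [-1.0, 0.001, 0.001]]
contact_force: [-0.2, -0.3, -3.1]
grip_width: 0.0559
```

```bash
python3 - <<'E'
from h import *
plan([.617,-.2642,.0356],0);print(ctrl.state()["contact_force"],ctrl.state()["grip_width"])
E
```

```text
t= 15.05 pos [ 0.6177 -0.2645  0.0365] yaw -0.17066848261350642 j7 0.07078342682190429  MOVE cm [ 0.09 -0.07 -0.03] rot [-0.2  0.1 -0.1]
[-0.2003 -0.3486 -3.0698] 0.0558515915955893
```

Request:
{"method": "apply_moves", "body": {"translation": [[0.1, -0.05, 0], [0.15, -0.05, 0], [0.15, -0.05, 0], [0.15, -0.05, 0]], "delta_rot": [[0, 0, 0], [0, 0, 0], [0, 0, 0], [0, 0, 0]]}}

```text
time: 15.45
tcp_pos: [0.6174, -0.2644, 0.0357]
tcp_rot: [[0.002, 1.0, -0.003], [-0.001, -0.003, -1.0], [-1.0, 0.002, 0.001]]
contact_force: [-0.7, 0.8, 5.4]
grip_width: 0.055
```

Request:
{"method": "apply_moves", "body": {"translation": [[0, 0, 0], [0, 0, 0], [0, 0, 0], [0, 0, 0], [0, 0, 0]], "delta_rot": [[0, 0, 0], [0, 0, 0], [0, 0, 0], [0, 0, 0], [0, 0, 0]], "grip": 1}}

```text
time: 15.95
tcp_pos: [0.6167, -0.2643, 0.034]
tcp_rot: [[0.0, 1.0, -0.003], [-0.001, -0.003, -1.0], [-1.0, 0.0, 0.001]]
contact_force: [0.3, 0.9, 0.2]
grip_width: 0.0855
```

Request:
{"method": "apply_moves", "body": {"translation": [[-3, 0, 0], [-7, 0, 0], [-12, 0, 0], [-17, 0, -2], [-22, -3, -6], [-26, -6, -8], [-26, -6, -8], [-26, -6, -8], [-26, -6, -8]], "delta_rot": [[0, 0, 0], [0, 0, 0], [0, 0, 0], [0, 0, 0], [0, 0, 0], [0, 0, 0], [0, 0, 0], [0, 0, 0], [0, 0, 0]]}}

```text
time: 16.85
tcp_pos: [0.557, -0.1844, 0.2943]
tcp_rot: [[0.001, 1.0, -0.003], [-0.002, -0.003, -1.0], [-1.0, 0.001, 0.002]]
contact_force: [-0.3, 0.2, -0.6]
grip_width: 0.0853
```

```bash
python3 - <<'E'
from h import *
c,p,d=shot("wrist","w9");np.savez("w9.npz",p=p,d=d,**c)
top(c,d,.067,.09,(.55,.7,-.35,-.18),"tub",384)
coast(c,p,[(.629,-.103),(.617,-.262)])
top(c,d,.034,.06,(.4,.53,-.2,0.02),"spoon",384)
plan([.46,.22,.3],90)
E
```

```text
tub z 0.07626512553192177 zmax 0.07894980966924477 rect [array([ 616.8, -261.9]), array([94.6, 55.8]), np.float64(89.8)] circ [ 617.2 -262.1] 51.1 ell [array([ 616.7, -262.1]), array([ 61.9, 108. ]), np.float64(0.2)]
coaster (0.629, -0.103) ell [ 629. -103.] [103.9 104.5] thr 122.0
coaster (0.617, -0.262) ell [ 621.5 -268.5] [ 98.2 120.7] thr 113.0
spoon z 0.03816284005757233 zmax 0.04431860351367219 rect [array([464.2, -97.7]), array([118.4,  41.1]), np.float64(86.9)] circ [463.9 -97.7] 59.4 ell [array([ 464.4, -107.7]), array([ 39.2, 116. ]), np.float64(175.4)]
t= 16.9 pos [ 0.5568 -0.1848  0.2932] yaw -0.2316319285918935 j7 0.09721842381766  MOVE cm [ -0.71  -9.84 -40.44] rot [89.8  0.1 -0. ]
```

View pics/w9.png

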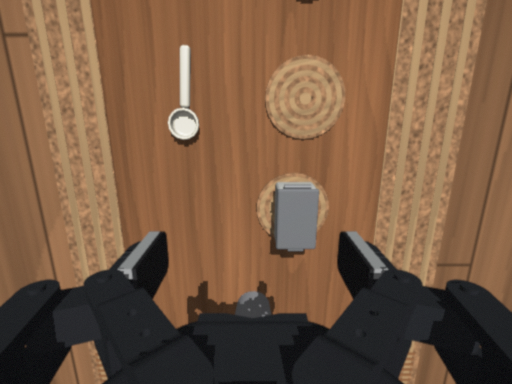

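The tub stands centred (.617,-.262) on its coaster, long side along y. Spoon is at (184,90) with its bowl toward -y. Next the salt pot, keeping jaws along x.

Request:
{"method": "apply_moves", "body": {"translation": [[0, -1, -5], [0, -2, -10], [0, -4, -15], [0, -6, -20], [0, -8, -25], [0, -10, -30], [0, -11.6, -35], [0, -11.6, -40], [0, -11.6, -44], [0, -11.6, -46], [4, -11.6, -47.8], [8, -11.6, -47.8], [8, -11.6, -47.8], [8, -11.6, -47.8]], "delta_rot": [[0, 0, 0], [0, 0, 0], [0, 0, 0], [0, 0, 0], [0, 0, 0], [0, 0, 0], [0, 0, 0], [0, 0, 0], [0, 0, 0], [0, 0, 0], [0, 0, 0], [0, 0, 0], [0, 0, 0], [0, 0, 0]]}}

```text
time: 18.3
tcp_pos: [0.4426, 0.2939, 0.2128]
tcp_rot: [[-0.003, 1.0, -0.004], [-0.001, -0.004, -1.0], [-1.0, -0.003, 0.001]]
contact_force: [0.2, 0.1, -0.1]
grip_width: 0.0854
```

```bash
python3 - <<'E'
from h import *
c,p,d=shot("wrist","w10");np.savez("w10.npz",p=p,d=d,**c)
top(c,d,.082,.09,(.38,.5,0.22,.37),"pot lid",384)
top(c,d,.093,.11,(.38,.5,0.22,.37),"knob",384)
plan([.441,.2935,.04],0)
E
```

```text
pot lid z 0.08437408604827251 zmax 0.08987597918667564 rect [array([440.6, 296. ]), array([53.4, 53.2]), np.float64(89.8)] circ [440.1 295.8] 27.3 ell [array([440.3, 295.6]), array([53. , 53.3]), np.float64(169.0)]
knob z 0.0978509460237205 zmax 0.09965926424909391 rect [array([440.3, 296. ]), array([12.5, 12.2]), np.float64(89.8)] circ [440.2 296. ] 6.8 ell [array([440.3, 296. ]), array([12.7, 13.1]), np.float64(20.7)]
t= 18.35 pos [0.4433 0.2945 0.2143] yaw -0.23761809607401196 j7 -0.9368563737875445  MOVE cm [17.43 -0.23  0.1 ] rot [-0.2 -0.  -0. ]
```

View pics/w10.png

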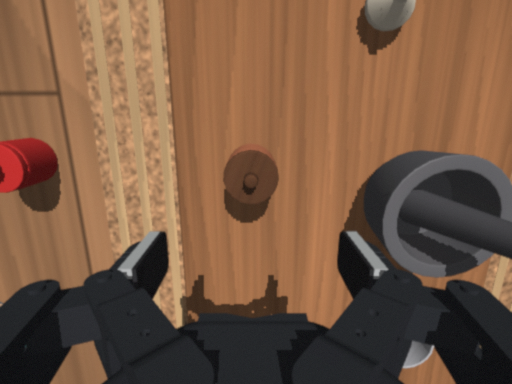

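The terracotta pot is at (250,178), its knob at (250,181), well clear of the mortar (440,215). The red look-alike is at (25,163).

Request:
{"method": "apply_moves", "body": {"translation": [[4, -0.3, -0.1], [8, -0.3, -0.1], [11, -0.3, -0.1], [14, -0.3, -0.1], [16, -0.3, -0.1], [17.4, -0.3, -0.1], [17.4, -0.3, -0.1], [17.4, -0.3, -0.1], [17.4, -0.3, -0.1]], "delta_rot": [[0, 0, 0], [0, 0, 0], [0, 0, 0], [0, 0, 0], [0, 0, 0], [0, 0, 0], [0, 0, 0], [0, 0, 0], [0, 0, 0]]}}

```text
time: 19.25
tcp_pos: [0.4406, 0.2959, 0.0413]
tcp_rot: [[0.003, 1.0, -0.003], [0.001, -0.004, -1.0], [-1.0, 0.003, -0.001]]
contact_force: [-0.4, 0.1, 0.8]
grip_width: 0.0851
```

Request:
{"method": "apply_moves", "body": {"translation": [[0, 0, 0], [0, 0, 0], [0, 0, 0], [0, 0, 0], [0, 0, 0], [0, 0, 0], [0, 0, 0], [0, 0, 0]], "delta_rot": [[0, 0, 0], [0, 0, 0], [0, 0, 0], [0, 0, 0], [0, 0, 0], [0, 0, 0], [0, 0, 0], [0, 0, 0]], "grip": -1, "force": 40}}

```text
time: 20.05
tcp_pos: [0.4401, 0.2955, 0.0407]
tcp_rot: [[0.002, 1.0, -0.003], [-0.0, -0.003, -1.0], [-1.0, 0.002, 0.0]]
contact_force: [1.0, -0.3, 5.7]
grip_width: 0.055
```

```bash
python3 - <<'E'
from h import *
c,p,d=shot("wrist","w11")
plan([.629,-.103,.16],0);print(ctrl.state()["contact_force"],ctrl.state()["grip_width"])
E
```

```text
t= 20.1 pos [0.44   0.2955 0.0407] yaw -0.18218390741334467 j7 -1.1370448530958335  MOVE cm [-11.88  19.04  39.79] rot [-0.2  0.  -0.1]
[-0.4999 -0.7866  5.2095] 0.055185989538974474
```

View pics/w11.png

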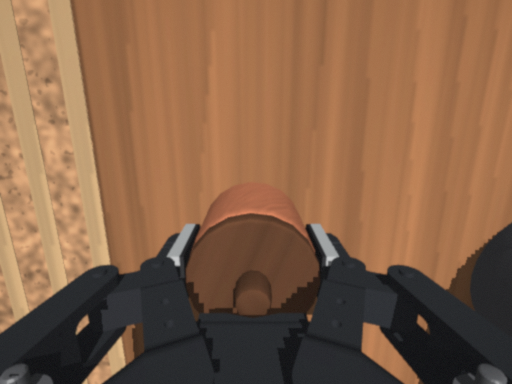

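Pot held centrally. Lift and carry along -y before going out in x, clear of the mortar.

Request:
{"method": "apply_moves", "body": {"translation": [[-3, 0, 0], [-7, 0, 0], [-11, 0, 0], [-13, 0, 4], [-13, 0, 9], [-13, 0, 14], [-13, 0, 19], [-13, 0, 24], [-13, 2, 28], [-13, 5, 32], [-13, 9, 36], [-13, 13, 39.8], [-13, 17, 39.8], [-13, 18.9, 39.8], [-13, 18.9, 39.8], [-13, 18.9, 39.8], [-13, 18.9, 39.8], [-13, 18.9, 39.8]], "delta_rot": [[0, 0, 0], [0, 0, 0], [0, 0, 0], [0, 0, 0], [0, 0, 0], [0, 0, 0], [0, 0, 0], [0, 0, 0], [0, 0, 0], [0, 0, 0], [0, 0, 0], [0, 0, 0], [0, 0, 0], [0, 0, 0], [0, 0, 0], [0, 0, 0], [0, 0, 0], [0, 0, 0]]}}

```text
time: 21.9
tcp_pos: [0.6263, -0.1031, 0.1702]
tcp_rot: [[-0.0, 1.0, -0.003], [-0.001, -0.003, -1.0], [-1.0, -0.0, 0.001]]
contact_force: [-0.3, 0.9, -2.6]
grip_width: 0.0548
```

```bash
python3 - <<'E'
from h import *
c,p,d=shot("wrist","w12")
plan([.629,-.103,.0447],0);print(ctrl.state()["contact_force"],ctrl.state()["grip_width"])
E
```

```text
t= 21.95 pos [ 0.6265 -0.1032  0.1703] yaw -0.15835418792735045 j7 -0.18985561488048353  MOVE cm [12.56  0.25 -0.04] rot [-0.2  0.1 -0. ]
[-0.4049 -0.0212 -2.0541] 0.05465201233645126
```

View pics/w12.png

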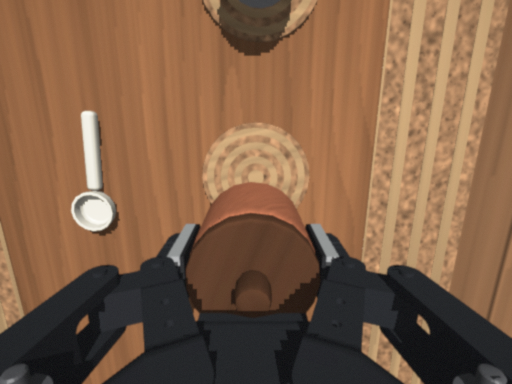

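Request:
{"method": "apply_moves", "body": {"translation": [[4, 0.2, 0], [7, 0.2, 0], [9.5, 0.2, 0], [11, 0.2, 0], [11.8, 0.2, 0], [12.2, 0.2, 0], [12.2, 0.2, 0], [12.2, 0.2, 0], [12.2, 0.2, 0]], "delta_rot": [[0, 0, 0], [0, 0, 0], [0, 0, 0], [0, 0, 0], [0, 0, 0], [0, 0, 0], [0, 0, 0], [0, 0, 0], [0, 0, 0]]}}

```text
time: 22.85
tcp_pos: [0.63, -0.1034, 0.0492]
tcp_rot: [[0.002, 1.0, -0.003], [-0.001, -0.003, -1.0], [-1.0, 0.002, 0.001]]
contact_force: [-0.2, -0.5, -2.9]
grip_width: 0.0547
```

```bash
python3 - <<'E'
from h import *
plan([.629,-.103,.0447],0);print(ctrl.state()["contact_force"],ctrl.state()["grip_width"])
E
```

```text
t= 22.85 pos [ 0.63   -0.1034  0.0492] yaw -0.18023141095335118 j7 -0.2661111296640603  MOVE cm [ 0.45 -0.11 -0.04] rot [-0.2  0.1 -0.1]
[-0.2371 -0.47   -2.919 ] 0.05468564868464908
```

Request:
{"method": "apply_moves", "body": {"translation": [[0.2, -0.05, 0], [0.35, -0.05, 0], [0.45, -0.05, 0], [0.45, -0.05, 0], [0.45, -0.05, 0]], "delta_rot": [[0, 0.1, 0], [0, 0.1, 0], [0, 0.1, 0], [0, 0.1, 0], [0, 0.1, 0]]}}

```text
time: 23.35
tcp_pos: [0.6289, -0.1034, 0.0447]
tcp_rot: [[0.0, 1.0, -0.003], [0.0, -0.003, -1.0], [-1.0, 0.0, -0.0]]
contact_force: [-3.0, -0.8, 6.6]
grip_width: 0.0552
```

Request:
{"method": "apply_moves", "body": {"translation": [[0, 0, 0], [0, 0, 0], [0, 0, 0], [0, 0, 0], [0, 0, 0]], "delta_rot": [[0, 0, 0], [0, 0, 0], [0, 0, 0], [0, 0, 0], [0, 0, 0]], "grip": 1}}

```text
time: 23.85
tcp_pos: [0.6288, -0.1033, 0.0435]
tcp_rot: [[0.0, 1.0, -0.003], [0.001, -0.003, -1.0], [-1.0, 0.0, -0.001]]
contact_force: [0.3, -0.3, -1.3]
grip_width: 0.0855
```

Request:
{"method": "apply_moves", "body": {"translation": [[-3, 0, 0], [-7, 0, 0], [-12, 0, 0], [-17, -2, 0], [-21, -6, 0], [-21, -11, 0], [-21, -16, -1], [-21, -16.5, -1], [-21, -16.5, -1], [-21, -16.5, -1]], "delta_rot": [[0, 0, 0], [0, 0, 0], [0, 0, 0], [0, 0, 0], [0, 0, 0], [0, 0, 0], [0, 0, 0], [0, 0, 0], [0, 0, 0], [0, 0, 0]]}}

```text
time: 24.85
tcp_pos: [0.465, -0.0935, 0.2541]
tcp_rot: [[0.002, 1.0, -0.003], [0.001, -0.003, -1.0], [-1.0, 0.002, -0.001]]
contact_force: [0.2, -0.5, 0.6]
grip_width: 0.0853
```

```bash
python3 - <<'E'
from h import *
c,p,d=shot("wrist","w13");np.savez("w13.npz",p=p,d=d,**c)
top(c,d,.084,.096,(.55,.7,-.18,0),"pot lid",384)
top(c,d,.067,.09,(.55,.7,-.35,-.18),"tub",384)
top(c,d,.034,.06,(.4,.53,-.2,0.02),"spoon",384)
top(c,d,.0335,.06,(.4,.53,-.115,0.02),"handle",384)
top(c,d,.0335,.06,(.4,.53,-.17,-.12),"spbowl",384)
plan([.464,-.1,.2],0)
E
```

```text
pot lid z 0.08829181383458429 zmax 0.09539865796138836 rect [array([ 627.3, -103.2]), array([53.4, 55.1]), np.float64(48.6)] circ [ 627.6 -102.8] 27.9 ell [array([ 627.5, -103.2]), array([53.3, 54.9]), np.float64(68.0)]
tub z 0.07524158602852056 zmax 0.0771393885037505 rect [array([ 591.9, -267.9]), array([29.1,  8.2]), np.float64(89.3)] circ [ 587.8 -267.9] 14.5 ell [array([ 590.9, -268.2]), array([ 8.4, 27.4]), np.float64(0.7)]
spoon z 0.03822315100714274 zmax 0.04457548385788196 rect [array([ 462.6, -137.6]), array([41.3, 41.1]), np.float64(45.4)] circ [ 462.6 -137.3] 21.2 ell [array([ 462.7, -137.4]), array([40.3, 41.4]), np.float64(4.4)]
handle z 0.03784367218655088 zmax 0.04088366110504989 rect [array([467.1, -76.4]), array([76.4, 12.9]), np.float64(85.9)] circ [467.2 -76.4] 38.3 ell [array([467.1, -76.3]), array([ 12.7, 102.1]), np.float64(175.9)]
spbowl z 0.04159644584225099 zmax 0.04457548385788196 rect [array([ 462.5, -138.3]), array([37.8, 40.8]), np.float64(86.5)] circ [ 462.9 -136.3] 20.9 ell [array([ 462.7, -136. ]), array([37.8, 38.6]), np.float64(1.5)]
t= 24.9 pos [ 0.4653 -0.0933  0.2538] yaw -0.18358691968046598 j7 -0.028299428832009352  MOVE cm [ 5.38 -0.13  0.68] rot [-0.2 -0.1 -0.1]
```

View pics/w13.png

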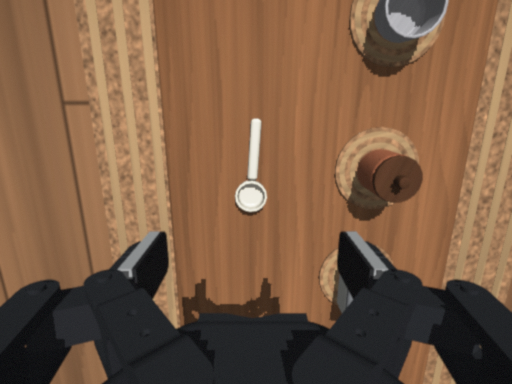

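The pot stands on the middle coaster (released at (.629,-.103)). The spoon's bowl centre is at (251,195), handle running up to (256,120). Handle axis is 4° off y, so I turn 4° and grip it near the balance point.

Request:
{"method": "apply_moves", "body": {"translation": [[4, 0, 0.9], [8, 0, 0.9], [12, 0, 0.9], [16, 0, 0.9], [18, 0, 0.9], [19, 0, 0.9], [19, 0, 0.9], [19, 0, 0.9], [19, 0, 0.9]], "delta_rot": [[3.9, 0, 0], [3.9, 0, 0], [3.9, 0, 0], [3.9, 0, 0], [3.9, 0, 0], [3.9, 0, 0], [3.9, 0, 0], [3.9, 0, 0], [3.9, 0, 0]], "grip": 0}}

```text
time: 25.8
tcp_pos: [0.4651, -0.102, 0.0646]
tcp_rot: [[0.003, 0.997, -0.071], [0.001, -0.071, -0.997], [-1.0, 0.003, -0.001]]
contact_force: [0.5, 0.4, 0.9]
grip_width: 0.0426
```

```bash
python3 - <<'E'
from h import *
c,p,d=shot("wrist","w14");np.savez("w14.npz",p=p,d=d,**c)
plan([.4652,-.102,.0285],-4.1)
E
```

```text
t= 25.85 pos [ 0.4649 -0.1021  0.0647] yaw -4.088526338318807 j7 -0.32761345302822187  MOVE cm [ 3.62  0.02 -0.01] rot [ 0.  -0.  -0.2]
```

View pics/w14.png

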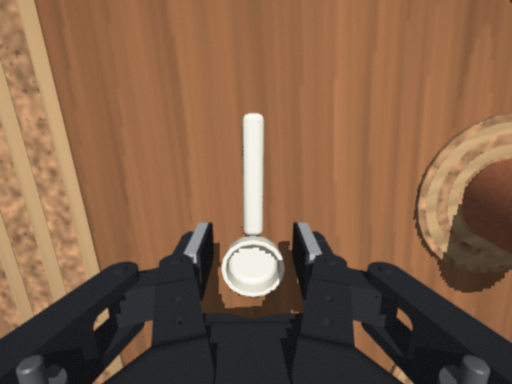

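The spoon lies straight between the fingers, bowl centre at (253,263), handle end at (253,114). Quick re-measure of its position before gripping.

```bash
python3 - <<'E'
from h import *
c,p,d=load("w14.npz")
P=ray(c,[(253,113.5)],.034);B=ray(c,[(222,266),(284,266),(253,236),(253,297)],.042)
print("handle end",P,"bowl",B,B.mean(0))
e=P[0]; u=B.mean(0)-e; print(np.linalg.norm(u[:2]),np.degrees(np.arctan2(u[1],u[0])),"grip pt",(e+u/np.linalg.norm(u)*.064))
E
```

```text
handle end [[ 0.47  -0.038  0.034]] bowl [[ 0.4429 -0.1328  0.042 ]
 [ 0.4834 -0.1358  0.042 ]
 [ 0.4647 -0.113   0.042 ]
 [ 0.4615 -0.1578  0.042 ]] [ 0.4631 -0.1348  0.042 ]
0.09704516077491375 -94.08729766520963 grip pt [ 0.4655 -0.1017  0.0393]
```

Agrees: grip point (.4655,-.102).

Request:
{"method": "apply_moves", "body": {"translation": [[1.5, 0, 0], [2.5, 0, 0], [3.2, 0, 0], [3.5, 0, 0], [3.5, 0, 0], [3.5, 0, 0], [3.5, 0, 0]], "delta_rot": [[0, 0, 0], [0, 0, 0], [0, 0, 0], [0, 0, 0], [0, 0, 0], [0, 0, 0], [0, 0, 0]]}}

```text
time: 26.55
tcp_pos: [0.4641, -0.1018, 0.0289]
tcp_rot: [[0.001, 0.997, -0.071], [0.001, -0.071, -0.997], [-1.0, 0.001, -0.001]]
contact_force: [-0.2, -0.0, 0.0]
grip_width: 0.0431
```

Request:
{"method": "apply_moves", "body": {"translation": [[0, 0, 0], [0, 0, 0], [0, 0, 0], [0, 0, 0], [0, 0, 0], [0, 0, 0], [0, 0, 0]], "delta_rot": [[0, 0, 0], [0, 0, 0], [0, 0, 0], [0, 0, 0], [0, 0, 0], [0, 0, 0], [0, 0, 0]], "grip": -1, "force": 25}}

```text
time: 27.25
tcp_pos: [0.464, -0.1018, 0.0288]
tcp_rot: [[0.001, 0.997, -0.071], [0.001, -0.071, -0.997], [-1.0, 0.001, -0.001]]
contact_force: [-0.4, -0.3, 6.1]
grip_width: 0.0121
```

```bash
python3 - <<'E'
from h import *
c,p,d=shot("wrist","w15")
plan([.617,-.2665,.13],0);print(ctrl.state()["contact_force"],ctrl.state()["grip_width"])
E
```

```text
t= 27.3 pos [ 0.464  -0.1019  0.0288] yaw -4.073524066903586 j7 -0.37908895509447543  MOVE cm [-10.12  16.43  15.33] rot [-4.1 -0.  -0. ]
[-0.3315  0.5376  6.0447] 0.0121507742931535
```

View pics/w15.png

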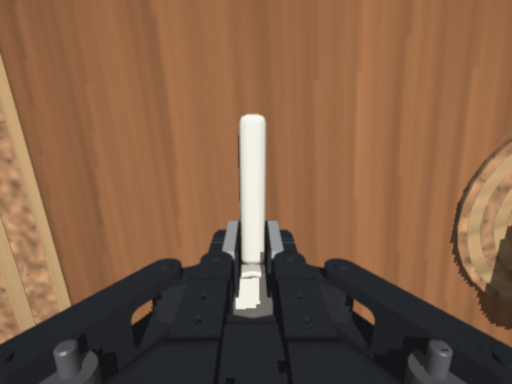

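Spoon is gripped (12 mm opening). Lift, carry over the tub and straighten by 4°.

Request:
{"method": "apply_moves", "body": {"translation": [[-3, 0, 0], [-7, 0, 0], [-11, 0, 1], [-12, 1, 5], [-12, 3, 10], [-12, 7, 14], [-12, 11, 15.3], [-12, 14.5, 15.3], [-12, 16.3, 15.3], [-12, 16.3, 15.3], [-12, 16.3, 15.3], [-12, 16.3, 15.3], [-12, 16.3, 15.3]], "delta_rot": [[0, 0, 0], [0, 0, 0], [0, 0, 0], [-1, 0, 0], [-2, 0, 0], [-3, 0, 0], [-4.1, 0, 0], [-4.1, 0, 0], [-4.1, 0, 0], [-4.1, 0, 0], [-4.1, 0, 0], [-4.1, 0, 0], [-4.1, 0, 0]]}}

```text
time: 28.6
tcp_pos: [0.6144, -0.2664, 0.1485]
tcp_rot: [[-0.0, 1.0, 0.0], [0.001, 0.0, -1.0], [-1.0, -0.0, -0.001]]
contact_force: [0.4, 0.8, -1.0]
grip_width: 0.0122
```

```bash
python3 - <<'E'
from h import *
c,p,d=shot("wrist","w16");np.savez("w16.npz",p=p,d=d,**c)
plan([.617,-.2665,.079],0);print(ctrl.state()["contact_force"],ctrl.state()["grip_width"])
E
```

```text
t= 28.65 pos [ 0.6146 -0.2664  0.1486] yaw -0.000933360988979385 j7 0.059289341340643606  MOVE cm [6.96 0.24 0.01] rot [-0. -0.  0.]
[-0.4659 -0.1825 -0.5742] 0.011993906979438987
```

View pics/w16.png

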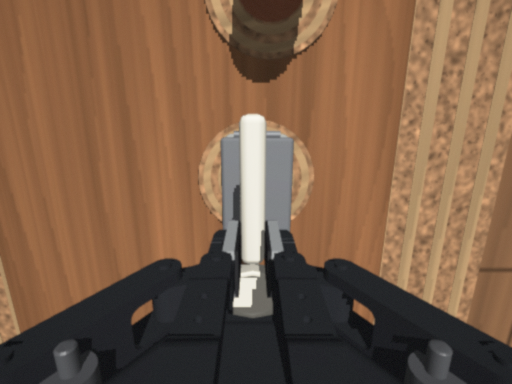

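Request:
{"method": "apply_moves", "body": {"translation": [[2, 0.2, 0], [4, 0.2, 0], [5.5, 0.2, 0], [6.2, 0.2, 0], [6.5, 0.2, 0], [6.5, 0.2, 0], [6.5, 0.2, 0], [6.5, 0.2, 0]], "delta_rot": [[0, 0, 0], [0, 0, 0], [0, 0, 0], [0, 0, 0], [0, 0, 0], [0, 0, 0], [0, 0, 0], [0, 0, 0]]}}

```text
time: 29.45
tcp_pos: [0.618, -0.2662, 0.0843]
tcp_rot: [[0.002, 1.0, 0.0], [0.001, 0.0, -1.0], [-1.0, 0.002, -0.001]]
contact_force: [0.4, -0.8, -1.0]
grip_width: 0.0124
```

```bash
python3 - <<'E'
from h import *
plan([.617,-.2665,.079],0);print(ctrl.state()["contact_force"],ctrl.state()["grip_width"])
E
```

```text
t= 29.45 pos [ 0.618  -0.2662  0.0843] yaw 0.022402439123309772 j7 0.024790682816732936  MOVE cm [ 0.53 -0.11  0.03] rot [ 0.  -0.  -0.1]
[ 0.3678 -0.7659 -1.0052] 0.012395575774447191
```

Request:
{"method": "apply_moves", "body": {"translation": [[0.2, -0.1, 0], [0.35, -0.1, 0], [0.45, -0.1, 0], [0.5, -0.1, 0], [0.5, -0.1, 0], [0.5, -0.1, 0]], "delta_rot": [[0, 0, 0], [0, 0, 0], [0, 0, 0], [0, 0, 0], [0, 0, 0], [0, 0, 0]]}}

```text
time: 30.05
tcp_pos: [0.6164, -0.2661, 0.0789]
tcp_rot: [[0.0, 1.0, 0.0], [0.001, 0.0, -1.0], [-1.0, 0.0, -0.001]]
contact_force: [-3.1, 0.5, 6.0]
grip_width: 0.012
```

```bash
python3 - <<'E'
from h import *
plan([.617,-.2665,.079],0);print(ctrl.state()["contact_force"],ctrl.state()["grip_width"])
E
```

```text
t= 30.05 pos [ 0.6164 -0.2661  0.0789] yaw 0.022136893732855253 j7 0.02221895048170815  MOVE cm [-0.01  0.06  0.04] rot [ 0. -0. -0.]
[-3.0952  0.4878  6.0212] 0.01198729366834886
```

The spoon touches the lid (6 N). Release, rise straight and look.

Request:
{"method": "apply_moves", "body": {"translation": [[0, 0, 0], [0, 0, 0], [0, 0, 0], [0, 0, 0], [0, 0, 0]], "delta_rot": [[0, 0, 0], [0, 0, 0], [0, 0, 0], [0, 0, 0], [0, 0, 0]], "grip": 0}}

```text
time: 30.55
tcp_pos: [0.6165, -0.266, 0.0782]
tcp_rot: [[0.0, 1.0, 0.0], [0.001, 0.0, -1.0], [-1.0, 0.0, -0.001]]
contact_force: [-0.3, 0.3, -0.1]
grip_width: 0.0432
```

Request:
{"method": "apply_moves", "body": {"translation": [[-2, 0, 0], [-5, 0, 0], [-9, 0, 0], [-14, 0, 0], [-19, 0, -3], [-22, 0, -7], [-22, 0, -8], [-22, 0, -8], [-22, 0, -8], [-22, 0, -8]], "delta_rot": [[0, 0, 0], [0, 0, 0], [0, 0, 0], [0, 0, 0], [0, 0, 0], [0, 0, 0], [0, 0, 0], [0, 0, 0], [0, 0, 0], [0, 0, 0]]}}

```text
time: 31.55
tcp_pos: [0.6154, -0.1884, 0.2964]
tcp_rot: [[-0.003, 1.0, -0.002], [0.001, -0.002, -1.0], [-1.0, -0.003, -0.001]]
contact_force: [-0.0, -0.9, -0.1]
grip_width: 0.0424
```

```bash
python3 - <<'E'
from h import *
c,p,d=shot("wrist","w17");np.savez("w17.npz",p=p,d=d,**c)
print(ctrl.state()["contact_force"])
top(c,d,.0795,.1,(.55,.7,-.35,-.18),"spoon",384)
top(c,d,.0795,.1,(.55,.7,-.28,-.18),"handle",384)
top(c,d,.0795,.1,(.55,.7,-.35,-.284),"spbowl",384)
top(c,d,.073,.1,(.55,.7,-.35,-.18),"tub+spoon",384)
top(c,d,.084,.096,(.55,.7,-.18,0),"pot lid",384)
top(c,d,.097,.11,(.55,.7,-.18,0),"pot knob",384)
top(c,d,.0635,.08,(.55,.7,0.02,.14),"bowl",384)
for n in("scene","side"): shot(n,n+"9")
a=cv2.imread("pics/scene9.png")[120:290,70:330];cv2.imwrite("pics/scene9c.png",cv2.resize(a,None,fx=3,fy=3,interpolation=3))
E
```

```text
[-0.9413 -0.4455 -0.7312]
spoon z 0.08735869460938901 zmax 0.09444216630272344 rect [array([ 617.2, -262.6]), array([123.3,  41. ]), np.float64(89.1)] circ [ 615.9 -262.6] 61.7 ell [array([ 616.2, -273.3]), array([ 38.4, 121.5]), np.float64(0.1)]
handle z 0.08781094655909435 zmax 0.09244894884097445 rect [array([ 615.8, -239.3]), array([12. , 76.8]), np.float64(0.2)] circ [ 616.6 -239.3] 38.6 ell [array([ 616. , -240.5]), array([ 12.8, 106.4]), np.float64(180.0)]
spbowl z 0.08202314648083187 zmax 0.09444216630272344 rect [array([ 616.5, -306.7]), array([41.2, 41.6]), np.float64(89.9)] circ [ 616.6 -304.9] 22.5 ell [array([ 616.3, -306.2]), array([40.4, 42.4]), np.float64(94.3)]
tub+spoon z 0.07723008371107469 zmax 0.09444216630272344 rect [array([ 617.5, -266.6]), array([ 55.3, 126.8]), np.float64(0.3)] circ [ 615.9 -266.6] 63.4 ell [array([ 617.2, -267.9]), array([ 59.4, 124.6]), np.float64(179.5)]
pot lid z 0.08829999676859017 zmax 0.09165198626943435 rect [array([ 629.1, -103.9]), array([53.6, 53. ]), np.float64(89.8)] circ [ 628.6 -103.9] 27.2 ell [array([ 628.8, -104. ]), array([53. , 53.3]), np.float64(14.5)]
pot knob z 0.10190146723400015 zmax 0.10368172417783762 rect [array([ 628.6, -104.1]), array([12.4, 12.9]), np.float64(0.2)] circ [ 628.7 -104. ] 6.8 ell [array([ 628.6, -104.1]), array([12.6, 13.1]), np.float64(12.9)]Traceback (most recent call last):
  File "<stdin>", line 10, in <module>
  File "h.py", line 49, in top
    q=max(cv2.findContours(m,0,1)[0],key=cv2.contourArea)[:,0]
      ~~~^^^^^^^^^^^^^^^^^^^^^^^^^^^^^^^^^^^^^^^^^^^^^^^^
ValueError: max() iterable argument is empty
```

View pics/w17.png

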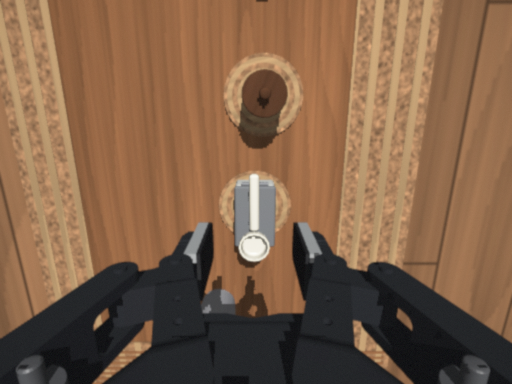

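The wrist view shows the spoon lying along the tub lid, (254,175)–(254,248), and the pot centred on its coaster at (264,93). Bowl is out of this view, so I check it and the bystanders in the fixed cameras.

```bash
python3 - <<'E'
from h import *
for n in("scene","side"):
    c,p,d=shot(n,n+"9");W=cloud(c,d);z=W[...,2];print(n)
    m=((z>0.036)&(z<0.22)&(W[...,0]>0.35)&(W[...,0]<.75)&(abs(W[...,1])<.52)).astype(np.uint8)
    k,l,st,ce=cv2.connectedComponentsWithStats(m)
    for i in range(1,k):
        if st[i,4]>25:
            q=W[l==i];mn,mx=q.min(0),q.max(0);print(ce[i].round(),"mid",(mn+mx)/2,"zmax",mx[2])
    a=p[120:290,70:340,::-1] if n=="scene" else p[90:250,150:340,::-1]
    cv2.imwrite(f"pics/{n}9c.png",cv2.resize(a,None,fx=2.9,fy=2.9,interpolation=3))
E
```

```text
scene
[100. 159.] mid [ 0.5565 -0.4378  0.0762] zmax 0.11618578752290183
[125. 191.] mid [ 0.618  -0.2629  0.0664] zmax 0.09654486649603738
[160. 211.] mid [ 0.6309 -0.1058  0.0713] zmax 0.10645736789364534
[205. 235.] mid [0.6329 0.0744 0.0548] zmax 0.07357550909421766
[256. 253.] mid [0.6219 0.2598 0.1235] zmax 0.2089436532894532
[320. 277.] mid [0.5774 0.4567 0.0586] zmax 0.08008289229358821
side
[266. 108.] mid [ 0.5524 -0.4384  0.0752] zmax 0.11374370029907914
[243. 125.] mid [ 0.6121 -0.2631  0.0665] zmax 0.09664107414793863
[228. 142.] mid [ 0.6232 -0.1002  0.0704] zmax 0.10471536564118474
[211. 166.] mid [0.6279 0.078  0.0549] zmax 0.0734510854735492
[193. 186.] mid [0.6196 0.2648 0.1223] zmax 0.2082016445150819
[182. 233.] mid [0.5718 0.4595 0.0583] zmax 0.08058017746323644
```

View pics/scene9c.png

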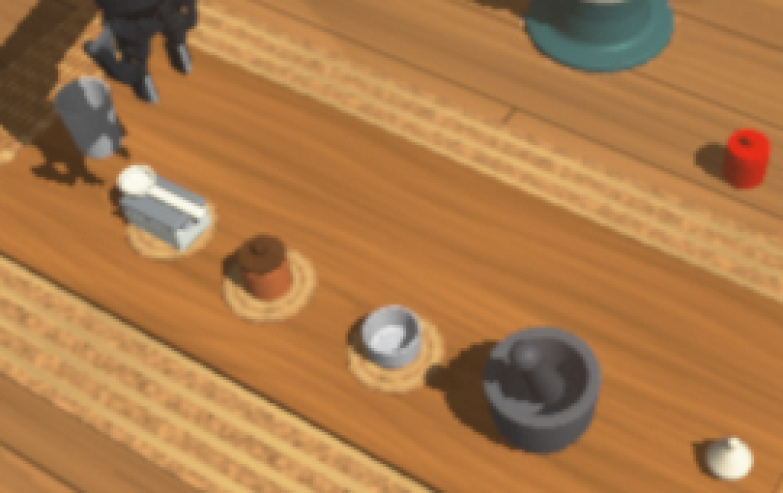

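View pics/side9c.png

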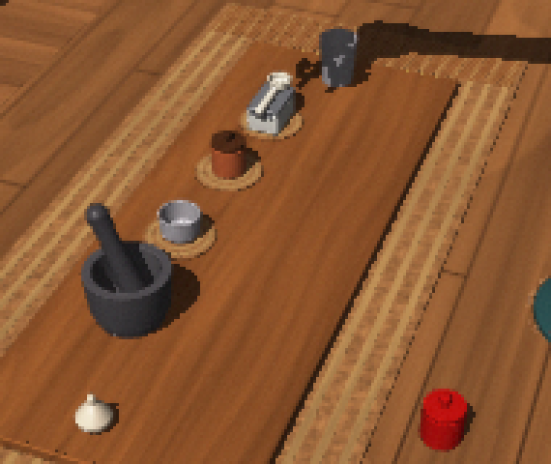

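Both views show everything upright on its coaster, and the tumbler and garlic where they began, to within about 5 mm of camera scatter. Handing in.

```bash
python3 -c "
from workcell import ctrl
print(ctrl.state()['time'],ctrl.close_job())"
```

```text
the job is handed in; nothing more can be done
31.7 None
```

The job is done and handed in at 31.7 s. The order was steel bowl, then tub, then salt pot, then the spoon on the tub's lid.

Last checks, with coaster centres as I measured them in the wrist camera (x, y in m):

| Item | Measured position | Should be at |
|---|---|---|
| Steel bowl | (.632, .076) | coaster centre (.632, .077) |
| Salt pot (terracotta) | (.629, -.104) | coaster centre (.629, -.103) |
| Tub | (.617, -.262) | coaster centre (.617, -.263) |
| Spoon | about (.616, -.262), right way up, within 1° of the tub's long axis | tub centre (.617, -.262) |

- **Bystanders:** the tumbler and garlic were not touched and match their starting positions to within camera scatter.
- **Camera disagreement:** the scene and side cameras differ from each other by up to about 8 mm per object, because each sees only part of it. Their averages agree with the wrist values to about 2 mm.
- **Failed check:** the wrist check of the bowl after the spoon was laid failed because the bowl was out of view. Its table position is the wrist reading taken just after it was placed. The two fixed cameras at the end average (.630, .076).

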